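Hold the preparation screen against its posts for the screws

ROBOT

A 6-joint arm with a two-finger parallel gripper is mounted at the origin on a cart in front of the work surface, level with it; the furniture and walls round the work are solid. World frame = base frame: x ahead of the robot, y to its left, z up, the work surface at z = 0. Lengths are in m, angles in rad, forces in N, time in s.
With the tool pointing down it reaches from about 0.425 to 0.95 m from the base axis. Payload 3.5 kg.
Tool frame: the origin (TCP) lies on the centre line of the jaws, within the pads' length; the fingertips stand 17 mm ahead of it and the grasp point (between the pads) lies 2 mm behind it; z points along the fingers, y is the line along which they close (so a half turn about z gives the same grasp; the last joint's range is limited). The gripper opens to 85 mm and grips with 20 to 120 N. Pads are 22 mm wide; open, the fingers measure 114 mm over their backs; the gripper's body (76 mm by 85 mm) begins 54 mm behind the grasp point. The pads swing forward as they close: fully open they stand 13 mm farther back than shut.
Start: joints at [1.016, 0.286, 1.577, -0, 1.279, -0.15], TCP at [0.266, 0.62, 0.248] pointing down, gripper open.
Joint ranges: [-2.77, 2.77], [-0.9, 2.22], [0.21, 2.48], [-1.53, 4.67], [0.24, 2.81], [-2.84, 2.84]. Speed limits (rad/s): [2.79, 2.79, 3.14, 3.14, 3.14, 3.14].

INTERFACE

Orientations are given as a unit quaternion [x, y, z, w].
In Python, from plant import ctrl gives the robot as it stands. The module is installed in compiled form; this text tells all that it offers.
- The arm moves only by the tool drive_tool, never from a script. Its argument "moves" is a list of rows, each a list of 3 entries, a list of its own where there are three numbers: the turn, a rotation vector about the tool's x, y, z in rad, then the shift along the tool's x, y, z in m, then the finger opening in m, from 0 to 0.0854. A call has 1 to 5 rows; each row shifts and turns the commanded pose from where the row before left it, along the tool's axes as they then stand; what a row does not reach is not made up. A row lasts 1/8 s, in which the tool goes at most 62.5 mm and 10.7 degrees, less where a joint would pass 70% of its speed; a pose out of reach is approached as far as the arm can. A call with a gripper value outside its range is refused whole. The fingers move at their own pace and stop on an object; "grip_force" is the grip in N (left out, the last holds). Time passes only in rows, so rows that do not move let the fingers close. It gives the time, the measured TCP pose, the force, the opening and the grip force at its end, in the units of the state.
- ctrl.get_state(): the state, without advancing time (a new reading comes with each control period).
- ctrl.read_camera(name): name is "scene" or "top" or "wrist"; returns a dict with "image" (420x560x3 uint8, red, green, blue), "fx", "fy", "cx", "cy" (pixels), "R" (3x3) and "t" (3): a world point X has camera coordinates R X + t. Camera axes: x right, y down, z forward; pixel columns grow to the right and rows downward; lengths in m; the calibration is good to about 2 mm. A picture is of the moment at which its call begins. There is no depth.
- ctrl.sign_off(): hands the job in; it is judged then, once.
The state is a dict: "time": time; "qpos": joint angles; "dq": joint speeds; "joint_efforts": joint torques, N m; "eef_pos": TCP position; "tcp_rot": TCP orientation; "contact_force": force on the tool from outside, world axes, zero at the start; "wrist_torque": the same for the moment, N m; "opening": opening from 0.0 (shut) to 1.0 (fully open); "finger_force": force on a finger pad.
Only numpy, scipy, OpenCV 4.12 (cv2) and the standard library are available. Lean on these libraries where they do the work, as an engineer would, in place of code of your own. Each camera call takes 0.05 s, during which the arm holds its last target. There are 200 camera calls.

TASK

Take the wider of the two white panels out of the drying tray and stand it on edge in the slot of the aluminium screen stand, still clear of the two black buffers. Then press it, upright and square, against the buffers until both are about half-way in, never to the bottom of their travel, and hold that steady push for at least two seconds. Finish while still holding it so, for a colleague behind the desk will put in the thumb screws; leave the narrow panel, the screws and the vial alone.

Things in the scene. Friction and masses are not known exactly. Their poses are not given: they have to be found in the camera images.
- wide_panel: the panel to mount: rigid white board 10 mm thick (x) x 200 mm wide (y) x 150 mm tall (z), 0.18 to 0.35 kg, two brass inserts, both faces alike. Origin: centre of its underside edge. It starts standing on edge in one of the tray's two slots and may be taken from above across its thickness, anywhere down its middle; gripped at the buffers' height it is pushed without tipping
- narrow_panel: a spare panel, not to be used: the same board but 130 mm wide (y); origin at the centre of its underside edge. It stands in the tray's other slot
- drying_tray: fixed low grey plastic tray, 160 mm (x) x 244 mm (y), rim 14 mm high, with two toothed rails along x at y = -45 and +45 mm, 36 mm high. Origin: centre of its underside on the desk. The rails have two slots, 14 mm wide along x, at x = -42 and +42 mm; a panel in them stands across x, its underside 12 mm above the desk
- screen_stand: fixed aluminium stand: slotted foot, two upright posts. Origin: on the desk below the line where the panel is lowered in; x points level from the slot to the posts (the way to push, roughly away from the robot), y along the slot. Posts 32 mm wide at y = -70 and +70 mm, behind the slot from x = 25 to 43 mm, 133 mm high; between them 108 mm free for a finger, above a tie bar 36 mm high
- slot_floor (a point): where the panel's underside centre is to be lowered: on the slot's floor, 12 mm above the desk, at x = y = 0 of the stand, axes as the stand's. The slot is open above, from x = -9 to +16 mm and y = -104 to +104 mm (4 mm spare at each end of the panel); walls to 34 mm, black end caps to 38 mm above the desk
- buffer_left (a joint): how far the buffer on the +y post is pressed in, m: 0 free, 0.008 at the bottom; a spring of 1.2 N per mm, so half-way takes about 4.8 N on this buffer, 9.6 N on both together
- buffer_right (a joint): the same for the buffer on the -y post
- thumb_screw_a: bystander: steel thumb screw standing on its knurled head, 20 mm wide, 48 mm tall; origin at the centre of its underside
- thumb_screw_b: bystander: a second, equal thumb screw
- medicine_vial: bystander: small white-labelled glass vial, 22 mm wide, 47 mm tall, standing; origin at the centre of its underside
- buffer_left_face (a point): centre of the free face of the black sprung buffer (18 mm diameter) on the +y post, 110 mm above the desk; when free at x = +8, y = +70 mm of the stand, it moves to +x as it is pressed. A 10 mm panel with its middle at x = 0 clears it by 3 mm, touches it at x = +3 and has it half-way in at x = +7 mm
- buffer_right_face (a point): the same for the buffer on the -y post, at y = -70 mm

How it is judged:
On the way, in this order (a step that is already met when the one before it is completed fails the run):
1. the wide panel stands on edge in the slot, down on its floor within 6 mm, upright, the buffers still practically free (under 1.5 mm in) (z of wide_panel in the frame of screen_stand below 0.018 m and x of wide_panel in the frame of screen_stand between -0.008 and 0.012 m and y of wide_panel in the frame of screen_stand between -0.006 and 0.006 m and angle between wide_panel's own z axis and vertical below 0.15 rad and value of joint each of buffer_left, buffer_right below 0.0015 m), for 0.1 s.
2. the panel is pressed against both buffers, each 2 to 6 mm in (2.4 to 7.2 N), without a break for 2 s (value of joint buffer_left between 0.002 and 0.006 m and value of joint buffer_right between 0.002 and 0.006 m and contact force between wide_panel and screen_stand above 4 N and contact force between the fingers and wide_panel above 2 N), for 2 s.
At the end, for the whole second after the job is handed in: for the second after the end the robot still presses the wide panel: it stands in the slot (underside 8 to 18 mm above the desk, within 6 mm of the middle), upright and parallel to the stand within 4 degrees, at rest, each buffer 2 to 6 mm in (2.4 to 7.2 N), under 25 N on the stand (all of step 2 and x of wide_panel in the frame of screen_stand between 0.001 and 0.013 m and y of wide_panel in the frame of screen_stand between -0.006 and 0.006 m and z of wide_panel in the frame of screen_stand between 0.008 and 0.018 m and angle between wide_panel's own z axis and vertical below 0.07 rad and angle between the x axis of wide_panel and the x axis of screen_stand, either way round below 0.07 rad and linear speed of wide_panel below 0.02 m/s and contact force between wide_panel and screen_stand below 25 N); the arm keeps its last pose, push and grip.
It fails at once if a buffer is driven to the bottom of its travel (over 7.6 mm in) (value of joint any of buffer_left, buffer_right above 0.0076 m).
It fails at once if the narrow panel, a thumb screw or the vial is displaced by over 20 mm (distance of any of narrow_panel, thumb_screw_a, thumb_screw_b, medicine_vial from where it was at the start of the episode above 0.02 m).
It also fails if it takes over 48 s, if anything falls off the work surface, if the arm or the gripper's body presses on something with over 40 N, if the wrist force passes 120 N, or if a joint passes its speed limit or range.

## Working session

There is one attempt and no reset: what is moved stays moved. The work goes in short steps, Python scripts to look and compute and a tool call to move; the robot and the scene stay as the last step left them, time stands still between calls to the robot, and variables do not carry over. Pictures are saved under pics/ and viewed, at most 10 in all, crops included, and the job is handed in when it is done.

Besides the shell and the picture viewer there is one more tool, called after "Request:" by a JSON object that holds its "op" and its "data", one argument or row to a line. drive_tool: Moves the arm, as the interface text tells. Its arguments: {"type":"object","properties":{"moves":{"type":"array","items":{"type":"array"}},"grip_force":{"type":"number"}},"required":["moves"]}

```bash
mkdir -p pics; cat > h.py <<'E'
import numpy as np, cv2, pickle
from plant import ctrl
def shot(n,f):
    c=ctrl.read_camera(n); cv2.imwrite(f'pics/{f}.png',c['image'][:,:,::-1]); pickle.dump(c,open(f'pics/{f}.pkl','wb')); return c
def load(f): return pickle.load(open(f'pics/{f}.pkl','rb'))
def px(c,u,v,z):
    R=np.array(c['R']);t=np.array(c['t']); d=R.T@np.array([(u-c['cx'])/c['fx'],(v-c['cy'])/c['fy'],1]); o=-R.T@t
    return o+d*(z-o[2])/d[2]
def proj(c,X):
    p=np.array(c['R'])@np.array(X)+c['t']; return np.array([c['fx']*p[0]/p[2]+c['cx'],c['fy']*p[1]/p[2]+c['cy']])
E
python3 - <<'E'
from h import *
for n in('top','scene'):
    c=shot(n,n+'1'); print(n,c['fx'],-np.array(c['R']).T@c['t'])
print(ctrl.get_state())
E
```

```text
top 418.2630709495526 [0.38522021 0.00362904 1.20286898]
scene 516.5498356410089 [ 0.11363247 -0.64905049  0.93665438]
{'time': 0.1, 'qpos': array([ 1.01599905e+00,  2.87125893e-01,  1.57803432e+00,  1.02416198e-05,
        1.27861686e+00, -1.50005926e-01]), 'dq': array([-0.0009771 , -0.00087414, -0.00052252,  0.00012878,  0.00082894,
        0.00083998]), 'joint_efforts': array([-3.42346666e-04, -4.07295370e+01, -2.93698937e+01, -1.61433354e-04,
        3.38268030e-03,  6.36092267e-06]), 'eef_pos': array([0.26550805, 0.61997726, 0.2470509 ]), 'tcp_rot': array([ 2.01018010e-01,  9.79586937e-01, -1.02339613e-03, -3.81579628e-04]), 'contact_force': array([-0.46433074, -0.27902194,  0.0109233 ]), 'wrist_torque': array([0.00877477, 0.00963487, 0.00453165]), 'finger_force': 0.0, 'opening': 0.9999599718034928}
```

View pics/top1.png

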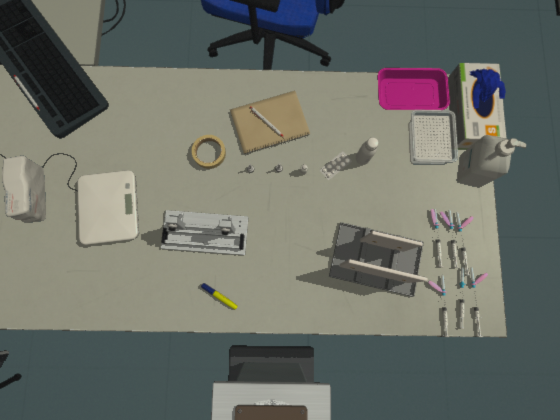

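View pics/scene1.png

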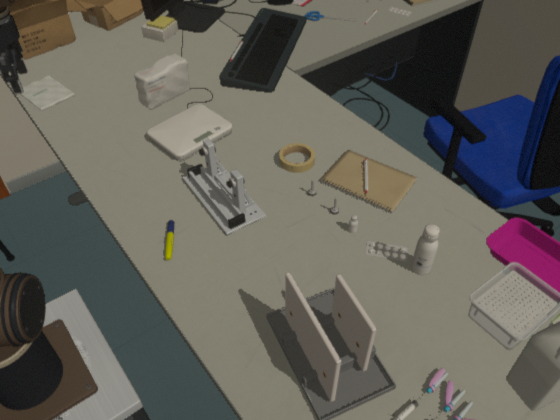

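The top view shows the stand at about (205,232) and the tray at about (376,260). The wide panel is the one nearer the robot, with its top edge from (349,264) to (427,279). The screws and vial are near (250–305,170). I'll enlarge both areas next.

```bash
python3 - <<'E'
from h import *
c=load('top1');im=c['image'][:,:,::-1]
a=cv2.resize(im[200:270,150:260],None,fx=7,fy=7,interpolation=cv2.INTER_CUBIC)
b=cv2.resize(im[215:305,320:440],None,fx=6,fy=6,interpolation=cv2.INTER_CUBIC)
cv2.imwrite('pics/a.png',a);cv2.imwrite('pics/b.png',b)
for X in([0,0,0],[.266,.62,.25],[.4,.2,0]): print(proj(c,X),proj(load('scene1'),X))
E
```

```text
[270.2380005  444.45316814] [ 32.03561109 381.38725814]
[-14.68186343 346.81948542] [20.6320223  80.44886408]
[202.30725312 288.94174221] [168.15745625 225.89898886]
```

View pics/a.png

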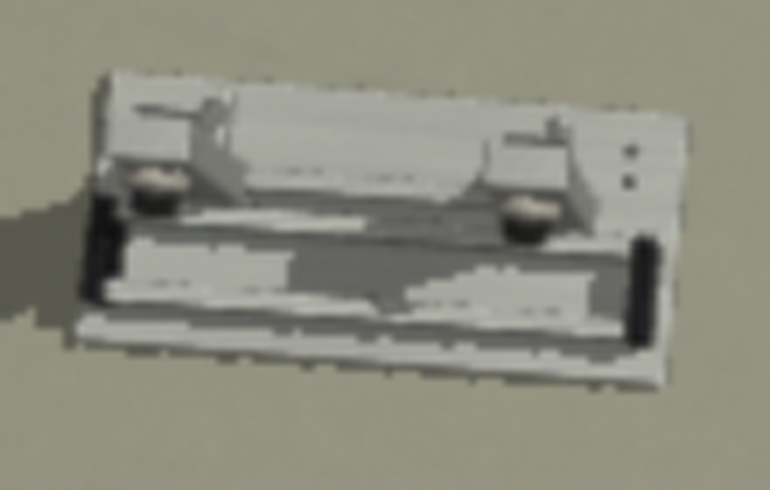

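View pics/b.png

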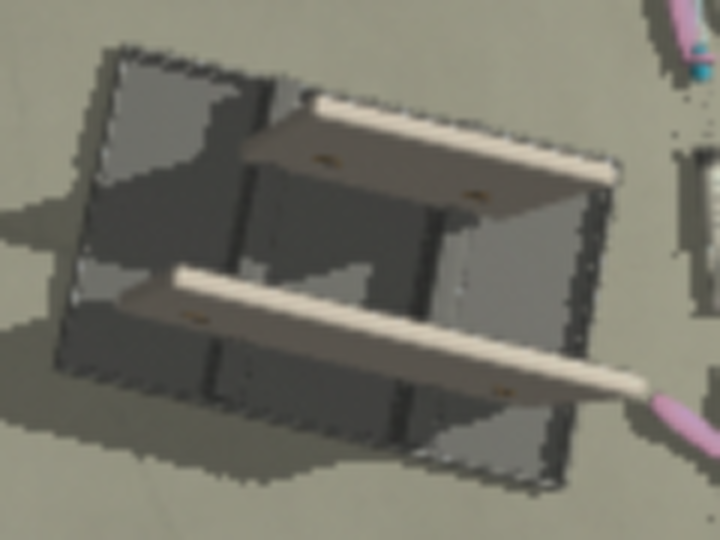

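```bash
python3 - <<'E'
from h import *
c=load('top1')
B=lambda u,v,z:px(c,320+u/6,215+v/6,z)
A=lambda u,v,z:px(c,150+u/7,200+v/7,z)
p=B(178,278,.162);q=B(645,385,.162);d=p-q
print('panel',(p+q)/2,np.linalg.norm(d),np.arctan2(-d[0],d[1]))
n1=B(318,105,.162);n2=B(615,172,.162);print('narrow',(n1+n2)/2,np.linalg.norm(n1-n2))
# caps
p=A(102,250,.038);q=A(642,292,.038);d=p-q
print('caps',(p+q)/2,np.linalg.norm(d),np.arctan2(-d[0],d[1]),np.hypot(*((p+q)[:2]/2)))
p=A(152,205,.110);q=A(524,232,.110);d=p-q
print('buf',(p+q)/2,np.linalg.norm(d),np.arctan2(-d[0],d[1]))
p=A(150,165,.133);q=A(528,182,.133);d=p-q
print('posts',(p+q)/2,np.linalg.norm(d),np.arctan2(-d[0],d[1]))
for n,u,v in(('sa',250,170),('sb',279,169),('vial',304,170)): print(n,px(c,u,v,.04))
from scipy.spatial.transform import Rotation as R
print(R.from_quat(ctrl.get_state()['tcp_rot']).as_matrix())
E
```

```text
panel [ 0.45157979 -0.28425557  0.162     ] 0.19639395265181891 -0.2071872696515677
narrow [ 0.53236815 -0.31039253  0.162     ] 0.12675158486916666
caps [0.53759585 0.19876145 0.038     ] 0.21636962589018124 -0.05897439916698967 0.5731626382629015
buf [0.54779444 0.20048881 0.11      ] 0.14023159462698329 -0.053762478228754934
posts [0.56115535 0.19687129 0.133     ] 0.13955294046243277 -0.025899958626081618
sa [0.73973646 0.07385981 0.04      ]
sb [ 0.74458115 -0.0099086   0.04      ]
vial [ 0.74315117 -0.08236818  0.04      ]
[[-9.19183228e-01  3.93828453e-01 -1.15902295e-03]
 [ 3.93830015e-01  9.19181424e-01 -1.85160221e-03]
 [ 3.36138729e-04 -2.15841972e-03 -9.99997614e-01]]
```

```bash
cat >> h.py <<'E'
from scipy.spatial.transform import Rotation as Ro, Slerp
def tgt(th): # tool y at world angle th, z down
    y=np.array([np.cos(th),np.sin(th),0]);z=np.array([0,0,-1.]);return Ro.from_matrix(np.c_[np.cross(y,z),y,z])
def plan(pts,th,op,n):
    """rows from present pose through pts (world), to yaw th"""
    s=ctrl.get_state();P=np.vstack([s['eef_pos'],pts]);q0=Ro.from_quat(s['tcp_rot'])
    L=np.r_[0,np.cumsum(np.linalg.norm(np.diff(P,axis=0),axis=1))]
    if L[-1]<1e-6: L=np.linspace(0,1,len(P))
    u=np.linspace(0,1,n+1); X=np.c_[[np.interp(u*L[-1],L,P[:,i]) for i in range(3)]].T
    Q=Slerp([0,1],Ro.concatenate([q0,tgt(th)]))(u)
    for i in range(n):
        r=(Q[i].inv()*Q[i+1]).as_rotvec();d=Q[i].inv().apply(X[i+1]-X[i])
        print([[round(float(x),4) for x in r],[round(float(x),4) for x in d],op], round(float(np.linalg.norm(d)),3))
E
python3 -c "
from h import *
plan([[.50,.20,.30]],-.056,.085,10)"
```

```text
[[-0.0002, 0.0001, 0.1222], [-0.0381, -0.0294, -0.0052], 0.085] 0.048
[[-0.0002, 0.0001, 0.1222], [-0.0414, -0.0245, -0.0053], 0.085] 0.048
[[-0.0002, 0.0001, 0.1222], [-0.0441, -0.0193, -0.0053], 0.085] 0.048
[[-0.0002, 0.0001, 0.1222], [-0.0461, -0.0138, -0.0053], 0.085] 0.048
[[-0.0002, 0.0001, 0.1222], [-0.0474, -0.008, -0.0053], 0.085] 0.048
[[-0.0002, 0.0001, 0.1222], [-0.0481, -0.0022, -0.0053], 0.085] 0.048
[[-0.0002, 0.0001, 0.1222], [-0.048, 0.0037, -0.0053], 0.085] 0.048
[[-0.0002, 0.0001, 0.1222], [-0.0472, 0.0095, -0.0053], 0.085] 0.048
[[-0.0002, 0.0001, 0.1222], [-0.0456, 0.0152, -0.0053], 0.085] 0.048
[[-0.0002, 0.0001, 0.1222], [-0.0435, 0.0206, -0.0053], 0.085] 0.048
```

Request:
{"op": "drive_tool", "data": {
  "moves": [
    [[0,0,0.122],[-0.038,-0.029,-0.005],0.085],
    [[0,0,0.122],[-0.041,-0.025,-0.005],0.085],
    [[0,0,0.122],[-0.044,-0.019,-0.005],0.085],
    [[0,0,0.122],[-0.046,-0.014,-0.005],0.085],
    [[0,0,0.122],[-0.047,-0.008,-0.005],0.085]
  ]
}}

```text
time: 0.72
eef_pos: [0.3826, 0.4096, 0.2729]
tcp_rot: [0.488, 0.873, -0.0, -0.0]
contact_force: [0.2, 0.7, 0.7]
opening: 0.994
finger_force: 0.0
```

Request:
{"op": "drive_tool", "data": {
  "moves": [
    [[0,0,0.122],[-0.048,-0.002,-0.005],0.085],
    [[0,0,0.122],[-0.048,0.004,-0.005],0.085],
    [[0,0,0.122],[-0.047,0.01,-0.005],0.085],
    [[0,0,0.122],[-0.046,0.015,-0.005],0.085],
    [[0,0,0.122],[-0.044,0.021,-0.005],0.085]
  ]
}}

```text
time: 1.35
eef_pos: [0.5013, 0.1995, 0.298]
tcp_rot: [0.727, 0.686, -0.0, -0.0]
contact_force: [-0.4, -0.7, -0.2]
opening: 0.994
finger_force: 0.0
```

Request:
{"op": "drive_tool", "data": {
  "moves": [
    [[0,0,0],[0,0,0],0.085],
    [[0,0,0],[0,0,0],0.085]
  ]
}}

```text
time: 1.6
eef_pos: [0.5006, 0.2011, 0.2978]
tcp_rot: [0.726, 0.688, -0.0, -0.001]
contact_force: [0.4, 1.2, -0.6]
opening: 0.996
finger_force: 0.0
```

```bash
python3 - <<'E'
from h import *
c=shot('wrist','w1');s=ctrl.get_state();print(s['time'],s['eef_pos'],Ro.from_quat(s['tcp_rot']).as_matrix()[:,1])
print(c['fx'],-np.array(c['R']).T@c['t'])
cv2.imwrite('pics/w1b.png',cv2.resize(c['image'][:,:,::-1],(800,600),interpolation=cv2.INTER_CUBIC))
E
```

```text
1.65 [0.5003775  0.20160704 0.29777044] [ 0.99860742 -0.05274293 -0.00118826]
316.57056412267974 [0.50442878 0.27953807 0.42298648]
```

View pics/w1b.png

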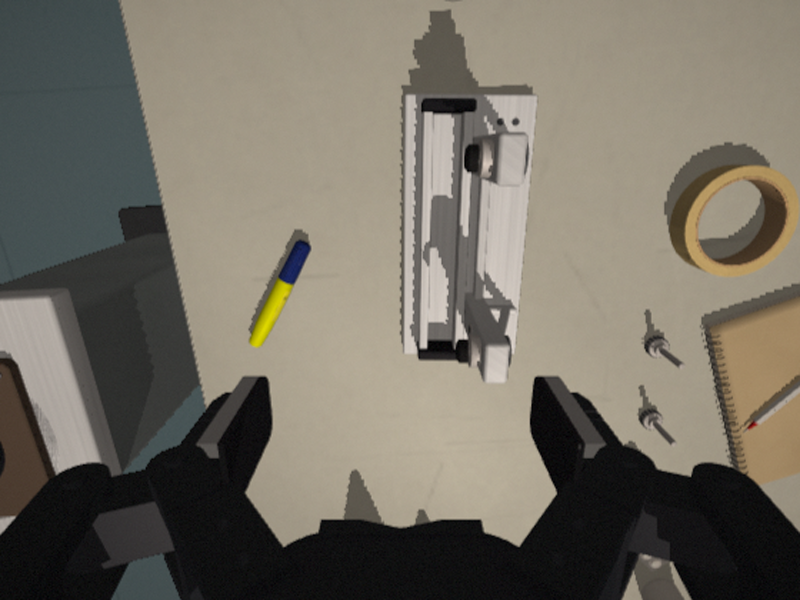

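The wrist view (800x600) shows the stand with its caps at (449,105) and (437,350) and its buffers at (471,158) and (461,350). I'll enlarge it.

```bash
python3 - <<'E'
from h import *
c=load('w1');im=c['image'][55:275,275:385,::-1]
im=cv2.rotate(im,cv2.ROTATE_90_CLOCKWISE)  # new col = 219-row , new row = col
cv2.imwrite('pics/w1c.png',cv2.resize(im,None,fx=3.6,fy=3.6,interpolation=cv2.INTER_CUBIC))
E
```

```text
(no output)
```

View pics/w1c.png

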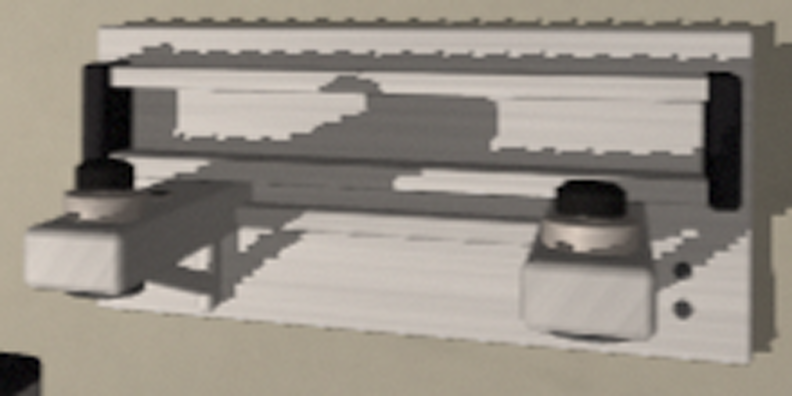

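```bash
python3 - <<'E'
from h import *
c=load('w1')
C=lambda U,V,z:px(c,275+(V-1.3)/3.6,55+219-(U-1.3)/3.6,z)
def rep(n,l,r):
    d=l-r;th=np.arctan2(-d[0],d[1]);print(n,((l+r)/2).round(4),np.linalg.norm(d).round(4),th.round(4))
rep('buf',C(592,181,.103),C(104,158,.103))
rep('bufaxis z.119',C(592,220,.119),C(104,195,.119))
rep('caps in z.038',C(706,100,.038),C(111,90,.038))
rep('caps out',C(742,100,.038),C(83,90,.038))
rep('post front',C(590,262,.133),C(75,232,.133))
rep('post back',C(590,335,.133),C(75,290,.133))
rep('wall front inner z.034',C(700,78,.034),C(120,68,.034))
rep('wall front inner2',C(700,99,.034),C(140,88,.034))
rep('wall back inner',C(700,173,.034),C(140,152,.034))
E
```

```text
buf [0.5426 0.199  0.103 ] 0.1438 -0.0598
bufaxis z.119 [0.5511 0.2025 0.119 ] 0.1366 -0.0535
caps in z.038 [0.5254 0.2026 0.038 ] 0.2045 -0.0504
caps out [0.5253 0.2022 0.038 ] 0.2264 -0.0488
post front [0.5592 0.2008 0.133 ] 0.1388 -0.0495
post back [0.5763 0.1999 0.133 ] 0.1388 -0.0603
wall front inner z.034 [0.518  0.2032 0.034 ] 0.2012 -0.0568
wall front inner2 [0.5252 0.2069 0.034 ] 0.1931 -0.0537
wall back inner [0.5488 0.2056 0.034 ] 0.1931 -0.053
```

```bash
python3 -c "
from h import *
plan([[.452,-.284,.30]],-.207,.06,10)"
```

```text
[[-0.0001, -0.0, 0.0154], [-0.0487, -0.0023, -0.0002], 0.06] 0.049
[[-0.0001, -0.0, 0.0154], [-0.0488, -0.0015, -0.0002], 0.06] 0.049
[[-0.0001, -0.0, 0.0154], [-0.0488, -0.0008, -0.0002], 0.06] 0.049
[[-0.0001, -0.0, 0.0154], [-0.0488, -0.0, -0.0002], 0.06] 0.049
[[-0.0001, -0.0, 0.0154], [-0.0488, 0.0007, -0.0002], 0.06] 0.049
[[-0.0001, -0.0, 0.0154], [-0.0488, 0.0015, -0.0002], 0.06] 0.049
[[-0.0001, -0.0, 0.0154], [-0.0487, 0.0022, -0.0002], 0.06] 0.049
[[-0.0001, -0.0, 0.0154], [-0.0487, 0.003, -0.0002], 0.06] 0.049
[[-0.0001, -0.0, 0.0154], [-0.0487, 0.0037, -0.0002], 0.06] 0.049
[[-0.0001, -0.0, 0.0154], [-0.0486, 0.0045, -0.0002], 0.06] 0.049
```

Request:
{"op": "drive_tool", "data": {
  "moves": [
    [[0,0,0.0154],[-0.049,-0.002,0],0.06],
    [[0,0,0.0154],[-0.049,-0.0015,0],0.06],
    [[0,0,0.0154],[-0.049,-0.001,0],0.06],
    [[0,0,0.0154],[-0.049,0,0],0.06],
    [[0,0,0.0154],[-0.049,0.0005,0],0.06]
  ]
}}

```text
time: 2.28
eef_pos: [0.4758, -0.0427, 0.2981]
tcp_rot: [0.751, 0.66, 0.0, -0.0]
contact_force: [0.7, 0.6, 0.1]
opening: 0.702
finger_force: 0.0
```

Request:
{"op": "drive_tool", "data": {
  "moves": [
    [[0,0,0.0154],[-0.049,0.0015,0],0.06],
    [[0,0,0.0154],[-0.049,0.002,0],0.06],
    [[0,0,0.0154],[-0.049,0.003,0],0.06],
    [[0,0,0.0154],[-0.048,0.004,0],0.06],
    [[0,0,0.0154],[-0.047,0.0045,0],0.06]
  ]
}}

```text
time: 2.9
eef_pos: [0.4524, -0.2842, 0.2981]
tcp_rot: [0.776, 0.631, 0.0, -0.0]
contact_force: [-0.1, -0.4, 0.2]
opening: 0.704
finger_force: 0.0
```

Request:
{"op": "drive_tool", "data": {
  "moves": [
    [[0,0,0],[0,0,0],0.06],
    [[0,0,0],[0,0,0],0.06]
  ]
}}

```text
time: 3.15
eef_pos: [0.4525, -0.2828, 0.2979]
tcp_rot: [0.776, 0.631, 0.0, -0.001]
contact_force: [-0.0, -0.5, 0.5]
opening: 0.7
finger_force: 0.0
```

```bash
python3 - <<'E'
from h import *
c=shot('wrist','w2');s=ctrl.get_state();print(s['time'],s['eef_pos'],Ro.from_quat(s['tcp_rot']).as_matrix()[:,1])
cv2.imwrite('pics/w2b.png',cv2.resize(c['image'][:,:,::-1],(800,600),interpolation=cv2.INTER_CUBIC))
E
```

```text
3.2 [ 0.45253923 -0.28256164  0.29800287] [ 9.78894068e-01 -2.04367625e-01 -5.27058181e-04]
```

View pics/w2b.png

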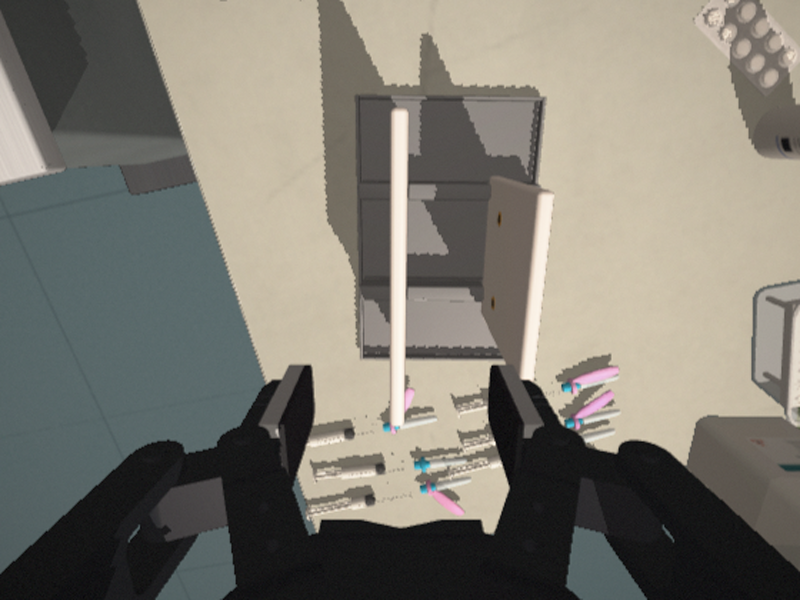

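The wide panel's top edge runs from (400,108) to (397,425), centred between the fingers. The narrow panel is well clear on the right.

```bash
python3 - <<'E'
from h import *
c=load('w2');s=560/800
p=px(c,400*s,108*s,.162);q=px(c,397*s,425*s,.162);d=p-q
m=(p+q)/2;th=np.arctan2(-d[0],d[1]);print(m,np.linalg.norm(d),th)
plan([[m[0],m[1],.112]],th,.06,5)
E
```

```text
[ 0.45073427 -0.28246721  0.162     ] 0.1970464921734323 -0.2168786640561578
[[-0.0001, -0.0002, 0.0022], [-0.0001, -0.0003, 0.0372], 0.06] 0.037
[[-0.0001, -0.0002, 0.0022], [-0.0001, -0.0003, 0.0372], 0.06] 0.037
[[-0.0001, -0.0002, 0.0022], [-0.0001, -0.0003, 0.0372], 0.06] 0.037
[[-0.0001, -0.0002, 0.0022], [-0.0001, -0.0003, 0.0372], 0.06] 0.037
[[-0.0001, -0.0002, 0.0022], [-0.0001, -0.0004, 0.0372], 0.06] 0.037
```

Request:
{"op": "drive_tool", "data": {
  "moves": [
    [[0,0,0.002],[0,-0.0005,0.037],0.06],
    [[0,0,0.002],[0,-0.0005,0.037],0.06],
    [[0,0,0.002],[0,-0.0005,0.037],0.06],
    [[0,0,0.002],[0,0,0.037],0.06],
    [[0,0,0],[0,0,0.038],0.06]
  ]
}}

```text
time: 3.82
eef_pos: [0.4514, -0.2821, 0.1117]
tcp_rot: [0.778, 0.628, 0.0, 0.0]
contact_force: [0.1, 0.9, -0.6]
opening: 0.702
finger_force: 0.0
```

Request:
{"op": "drive_tool", "data": {
  "moves": [
    [[0,0,0],[0,0,0],0.03],
    [[0,0,0],[0,0,0],0.0],
    [[0,0,0],[0,0,0],0.0],
    [[0,0,0],[0,0,0],0.0],
    [[0,0,0],[0,0,0],0.0]
  ],
  "grip_force": 60
}}

```text
time: 4.45
eef_pos: [0.4518, -0.2843, 0.1147]
tcp_rot: [0.779, 0.627, 0.001, 0.001]
contact_force: [-0.8, 1.8, 6.7]
opening: 0.112
finger_force: 59.2
```

Request:
{"op": "drive_tool", "data": {
  "moves": [
    [[0,0,0],[0,0,0],0.0],
    [[0,0,0],[0,0,0],0.0],
    [[0,0,0],[0,0,0],0.0],
    [[0,0,0],[0,0,0],0.0],
    [[0,0,0],[0,0,0],0.0]
  ]
}}

```text
time: 5.08
eef_pos: [0.4517, -0.2844, 0.1146]
tcp_rot: [0.779, 0.627, 0.001, 0.001]
contact_force: [-0.6, 3.1, 6.6]
opening: 0.107
finger_force: 59.2
```

Request:
{"op": "drive_tool", "data": {
  "moves": [
    [[0,0,0],[0,0,-0.01],0.0],
    [[0,0,0],[0,0,-0.03],0.0],
    [[0,0,0],[0,0,-0.045],0.0],
    [[0,0,0],[0,0,-0.05],0.0],
    [[0,0,0],[0,0,-0.045],0.0]
  ]
}}

```text
time: 5.7
eef_pos: [0.4504, -0.2838, 0.2942]
tcp_rot: [0.779, 0.627, -0.0, 0.0]
contact_force: [-0.2, -1.3, -1.9]
opening: 0.109
finger_force: 58.6
```

Request:
{"op": "drive_tool", "data": {
  "moves": [
    [[0,0,0],[0,0,0],0.0],
    [[0,0,0],[0,0,0],0.0],
    [[0,0,0],[0,0,0],0.0]
  ]
}}

```text
time: 6.08
eef_pos: [0.4497, -0.2831, 0.2895]
tcp_rot: [0.779, 0.627, -0.0, -0.002]
contact_force: [0.7, -0.2, -2.3]
opening: 0.109
finger_force: 58.9
```

```bash
python3 - <<'E'
from h import *
c=shot('wrist','w3');s=ctrl.get_state();M=Ro.from_quat(s['tcp_rot']).as_matrix();print(s['time'],s['eef_pos'],M,s['contact_force'])
plan([[.534,.202,.29]],-.054,0.0,10)
cv2.imwrite('pics/w3b.png',c['image'][:,:,::-1])
E
```

```text
6.125 [ 0.44987927 -0.28317681  0.28970139] [[ 0.2144098   0.97673803 -0.00335701]
 [ 0.97674105 -0.21439978  0.00310659]
 [ 0.00231458 -0.00394501 -0.99998954]] [ 0.41299934  1.0609519  -2.3329393 ]
[[-0.0004, -0.0003, -0.0162], [0.0492, -0.0022, 0.0001], 0.0] 0.049
[[-0.0004, -0.0003, -0.0162], [0.0492, -0.0014, 0.0001], 0.0] 0.049
[[-0.0004, -0.0003, -0.0162], [0.0492, -0.0006, 0.0001], 0.0] 0.049
[[-0.0004, -0.0003, -0.0162], [0.0492, 0.0002, 0.0001], 0.0] 0.049
[[-0.0004, -0.0003, -0.0162], [0.0492, 0.001, 0.0], 0.0] 0.049
[[-0.0004, -0.0003, -0.0162], [0.0492, 0.0018, 0.0], 0.0] 0.049
[[-0.0004, -0.0003, -0.0162], [0.0492, 0.0026, 0.0], 0.0] 0.049
[[-0.0004, -0.0003, -0.0162], [0.0491, 0.0034, 0.0], 0.0] 0.049
[[-0.0004, -0.0003, -0.0162], [0.0491, 0.0042, -0.0], 0.0] 0.049
[[-0.0004, -0.0003, -0.0162], [0.049, 0.005, -0.0], 0.0] 0.049
```

View pics/w3b.png

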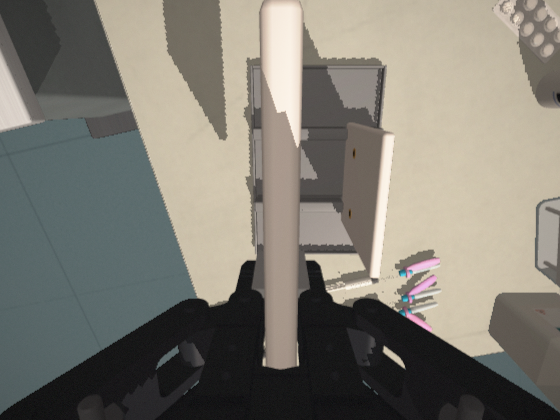

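The panel is held straight along the tool. Its top edge runs from (281,2) to (282,367), and the narrow panel was not disturbed.

```bash
python3 - <<'E'
from h import *
c=load('w3');s=ctrl.get_state();q=Ro.from_quat(s['tcp_rot'])
for z in(.334,.337,.340):
  for u,v in((281,2),(282.5,367)): print(z,q.inv().apply(px(c,u,v,z)-s['eef_pos']).round(4))
E
```

```text
0.334 [ 0.0999 -0.0005 -0.0441]
0.334 [-0.0021  0.0001 -0.0443]
0.337 [ 0.0991 -0.0005 -0.0471]
0.337 [ 0.0009  0.     -0.0473]
0.34 [ 0.0983 -0.0005 -0.0501]
0.34 [ 0.0038 -0.     -0.0503]
```

Request:
{"op": "drive_tool", "data": {
  "moves": [
    [[0,0,-0.016],[0.03,-0.002,0],0.0],
    [[0,0,-0.016],[0.049,-0.002,0],0.0],
    [[0,0,-0.016],[0.049,-0.001,0],0.0],
    [[0,0,-0.016],[0.049,0,0],0.0],
    [[0,0,-0.016],[0.049,0.001,0],0.0]
  ]
}}

```text
time: 6.75
eef_pos: [0.4871, -0.0591, 0.2908]
tcp_rot: [0.753, 0.657, -0.001, -0.001]
contact_force: [0.5, 0.5, -2.0]
opening: 0.109
finger_force: 58.6
```

Request:
{"op": "drive_tool", "data": {
  "moves": [
    [[0,0,-0.016],[0.049,0.002,0],0.0],
    [[0,0,-0.016],[0.049,0.003,0],0.0],
    [[0,0,-0.016],[0.049,0.003,0],0.0],
    [[0,0,-0.016],[0.049,0.004,0],0.0],
    [[0,0,-0.016],[0.049,0.005,0],0.0]
  ]
}}

```text
time: 7.38
eef_pos: [0.5294, 0.1828, 0.2907]
tcp_rot: [0.726, 0.687, -0.001, -0.001]
contact_force: [0.7, -0.3, -2.3]
opening: 0.113
finger_force: 58.7
```

Request:
{"op": "drive_tool", "data": {
  "moves": [
    [[0,0,0],[0.015,0,0],0.0],
    [[0,0,0],[0,0,0],0.0],
    [[0,0,0],[0,0,0],0.0],
    [[0,0,0],[0,0,0],0.0]
  ]
}}

```text
time: 7.88
eef_pos: [0.5308, 0.1949, 0.2923]
tcp_rot: [0.727, 0.686, -0.0, 0.0]
contact_force: [0.0, 0.1, -1.9]
opening: 0.108
finger_force: 58.7
```

```bash
python3 - <<'E'
from h import *
s=ctrl.get_state();M=Ro.from_quat(s['tcp_rot']).as_matrix();print(s['time'],s['eef_pos'],M,s['contact_force'],s['wrist_torque'])
plan([[.533,.202,.29]],-.054,0.0,1)
E
```

```text
7.875 [0.53076712 0.19489936 0.29229646] [[ 5.78016364e-02  9.98328084e-01 -8.94067370e-05]
 [ 9.98328023e-01 -5.78016647e-02 -3.55776075e-04]
 [-3.60349105e-04 -6.86928116e-05 -9.99999933e-01]] [ 0.02275646  0.12036894 -1.92549489] [-0.03563708 -0.00123566 -0.00722287]
[[-0.0001, 0.0004, -0.0038], [0.0072, 0.0018, 0.0023], 0.0] 0.008
```

Request:
{"op": "drive_tool", "data": {
  "moves": [
    [[0,0,-0.002],[0.008,0.002,0.05],0.0],
    [[0,0,-0.001],[0,0,0.05],0.0],
    [[0,0,0],[0,0,0.02],0.0],
    [[0,0,0],[0,0,0],0.0],
    [[0,0,0],[0,0,0],0.0]
  ]
}}

```text
time: 8.5
eef_pos: [0.5348, 0.2041, 0.175]
tcp_rot: [0.726, 0.688, 0.002, 0.001]
contact_force: [-0.6, 0.3, -1.6]
opening: 0.111
finger_force: 58.6
```

```bash
python3 - <<'E'
from h import *
s=ctrl.get_state();q=Ro.from_quat(s['tcp_rot']);M=q.as_matrix();print(s['time'],s['eef_pos'],M[:,1],s['contact_force'],s['wrist_torque'])
c=shot('top','t2');w=shot('wrist','w4')
im=c['image'][195:275,145:265,::-1]
a=cv2.resize(im,None,fx=6.5,fy=6.5,interpolation=cv2.INTER_CUBIC)
cv2.imwrite('pics/t2b.png',a)
plan([[.534,.203,.17]],-.054,0.0,1)
E
```

```text
8.5 [0.53484991 0.20409965 0.17499732] [ 0.99856287 -0.05341137  0.00440669] [-0.55297565  0.26958503 -1.63131408] [ 0.02421899 -0.0538765   0.04540195]
[[0.0048, -0.0012, 0.0009], [-0.0013, -0.0008, 0.0052], 0.0] 0.005
```

View pics/t2b.png

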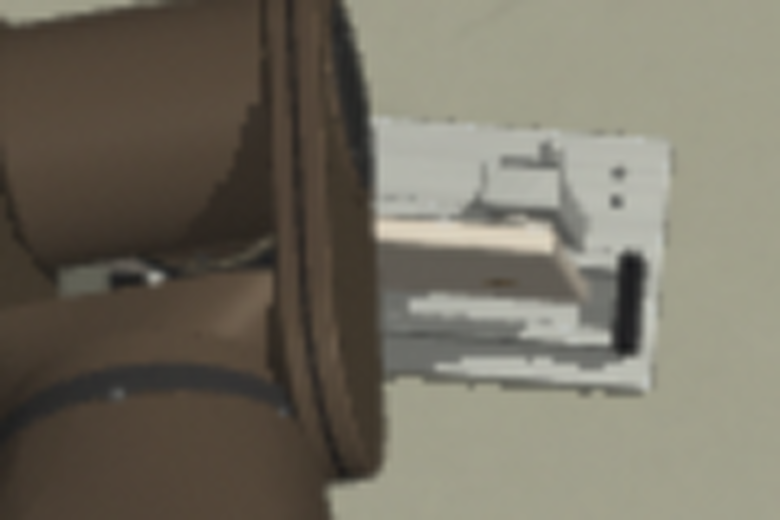

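The panel's right end shows its top corner mid-edge at (556,235) and its bottom corner at about (585,299). The arm hides the left half.

```bash
python3 - <<'E'
from h import *
c=load('t2');s=ctrl.get_state();q=Ro.from_quat(s['tcp_rot'])
A=lambda u,v,z:px(c,145+u/6.5,195+v/6.5,z)
O=np.array([.534,.202,0]);th=-.054;S=np.array([[np.cos(th),np.sin(th),0],[-np.sin(th),np.cos(th),0],[0,0,1]])
for u,v,z in((556,235,.222),(585,299,.072),(618,303,.038),(640,303,.038)):
  X=A(u,v,z);print(X.round(4),'tool',q.inv().apply(X-s['eef_pos']).round(4),'stand',(S@(X-O)).round(4))
E
```

```text
[0.5328 0.1043 0.222 ] tool [-0.0999  0.0035 -0.0469] stand [ 0.004  -0.0977  0.222 ]
[0.5286 0.1065 0.072 ] tool [-0.0981 -0.0015  0.103 ] stand [-0.0003 -0.0957  0.072 ]
[0.5314 0.0953 0.038 ] tool [-0.1091  0.0017  0.1371] stand [ 0.0032 -0.1066  0.038 ]
[0.5316 0.0859 0.038 ] tool [-0.1185  0.0024  0.137 ] stand [ 0.0039 -0.1161  0.038 ]
```

Request:
{"op": "drive_tool", "data": {
  "moves": [
    [[0.002,0,0.001],[-0.003,-0.001,0.015],0.0],
    [[0,0,0],[0,0,0.01],0.0],
    [[0,0,0],[0,0,0],0.0],
    [[0,0,0],[0,0,0],0.0],
    [[0,0,0],[0,0,0],0.0]
  ]
}}

```text
time: 9.22
eef_pos: [0.5323, 0.2012, 0.1477]
tcp_rot: [0.726, 0.688, -0.0, -0.0]
contact_force: [0.2, 0.3, -1.8]
opening: 0.109
finger_force: 58.8
```

```bash
cat > st.py <<'E'
from h import *
s=ctrl.get_state();M=Ro.from_quat(s['tcp_rot']).as_matrix();print(s['time'],s['eef_pos'].round(4),M[:,1].round(4),M[:,2].round(4),s['contact_force'].round(2),s['wrist_torque'].round(3),s['finger_force'])
E
python3 st.py
```

```text
9.225 [0.5323 0.2012 0.1477] [ 0.9985 -0.0539 -0.0012] [-1.2e-03  3.0e-04 -1.0e+00] [ 0.16  0.34 -1.78] [-0.052 -0.006 -0.055] 58.77814829349518
```

Request:
{"op": "drive_tool", "data": {
  "moves": [
    [[0,0,0],[0,0.001,0.008],0.0],
    [[0,0,0],[0,0,0.008],0.0],
    [[0,0,0],[0,0,0.006],0.0],
    [[0,0,0],[0,0,0.004],0.0],
    [[0,0,0],[0,0,0],0.0]
  ]
}}

```text
time: 9.85
eef_pos: [0.5326, 0.201, 0.1208]
tcp_rot: [0.726, 0.688, -0.001, -0.001]
contact_force: [-0.5, -0.2, -1.6]
opening: 0.106
finger_force: 58.8
```

```bash
python3 st.py
```

```text
9.85 [0.5326 0.201  0.1208] [ 0.9985 -0.054  -0.003 ] [-3.e-03 -1.e-04 -1.e+00] [-0.52 -0.21 -1.58] [ 0.041 -0.025 -0.001] 58.77790868282318
```

Request:
{"op": "drive_tool", "data": {
  "moves": [
    [[0,0,0],[0,0,0.003],0.0],
    [[0,0,0],[0,0,0.002],0.0],
    [[0,0,0],[0,0,0],0.0],
    [[0,0,0],[0,0,0],0.0]
  ]
}}

```text
time: 10.35
eef_pos: [0.533, 0.2011, 0.1164]
tcp_rot: [0.726, 0.688, -0.001, -0.001]
contact_force: [0.1, 0.7, -1.0]
opening: 0.109
finger_force: 58.8
```

```bash
python3 st.py
```

```text
10.35 [0.533  0.2011 0.1164] [ 0.9985 -0.054  -0.0019] [-1.8e-03  1.0e-04 -1.0e+00] [ 0.05  0.69 -1.03] [-0.016 -0.004  0.07 ] 58.77717912197113
```

Request:
{"op": "drive_tool", "data": {
  "moves": [
    [[0,0,0],[0,0,0.0015],0.0],
    [[0,0,0],[0,0,0],0.0],
    [[0,0,0],[0,0,0],0.0],
    [[0,0,0],[0,0,0],0.0]
  ]
}}

```text
time: 10.85
eef_pos: [0.533, 0.2011, 0.1149]
tcp_rot: [0.726, 0.688, -0.001, -0.001]
contact_force: [0.8, 0.5, -2.6]
opening: 0.112
finger_force: 59.0
```

```bash
python3 st.py
```

```text
10.85 [0.533  0.2011 0.1149] [ 0.9985 -0.054  -0.0018] [-1.8e-03  1.0e-04 -1.0e+00] [ 0.8   0.5  -2.56] [-0.006 -0.051  0.038] 58.99385333061218
```

Request:
{"op": "drive_tool", "data": {
  "moves": [
    [[0,0,0],[0,0.002,0],0.0],
    [[0,0,0],[0,0.001,0],0.0],
    [[0,0,0],[0,0,0],0.0],
    [[0,0,0],[0,0,0],0.0]
  ]
}}

```text
time: 11.35
eef_pos: [0.536, 0.2009, 0.1148]
tcp_rot: [0.726, 0.688, -0.001, -0.001]
contact_force: [0.2, -0.4, -1.8]
opening: 0.107
finger_force: 58.8
```

Request:
{"op": "drive_tool", "data": {
  "moves": [
    [[0,0,0],[0,0.001,0],0.0],
    [[0,0,0],[0,0.001,0],0.0],
    [[0,0,0],[0,0,0],0.0],
    [[0,0,0],[0,0,0],0.0]
  ]
}}

```text
time: 11.85
eef_pos: [0.5379, 0.2008, 0.1148]
tcp_rot: [0.726, 0.688, -0.001, -0.001]
contact_force: [-0.9, 0.0, -1.3]
opening: 0.109
finger_force: 58.9
```

```bash
python3 st.py
```

```text
11.85 [0.5379 0.2008 0.1148] [ 0.9985 -0.054  -0.0021] [-2.1e-03  1.0e-04 -1.0e+00] [-0.89  0.04 -1.34] [-0.083  0.15  -0.046] 58.88882339000702
```

Contact is just beginning, so I'll continue in 1 mm steps.

Request:
{"op": "drive_tool", "data": {
  "moves": [
    [[0,0,0],[0,0.001,0],0.0],
    [[0,0,0],[0,0.001,0],0.0],
    [[0,0,0],[0,0,0],0.0],
    [[0,0,0],[0,0,0],0.0]
  ]
}}

```text
time: 12.35
eef_pos: [0.5393, 0.2007, 0.1148]
tcp_rot: [0.726, 0.688, -0.001, -0.001]
contact_force: [-5.3, -0.1, 2.6]
opening: 0.104
finger_force: 59.3
```

```bash
python3 st.py
```

```text
12.35 [0.5393 0.2007 0.1148] [ 0.9985 -0.0539 -0.0035] [-3.5e-03 -1.0e-04 -1.0e+00] [-5.25 -0.06  2.58] [-0.107  0.826 -0.062] 59.261484146118164
```

Request:
{"op": "drive_tool", "data": {
  "moves": [
    [[0,0,0],[0,0.001,0],0.0],
    [[0,0,0],[0,0.001,0],0.0],
    [[0,0,0],[0,0,0],0.0],
    [[0,0,0],[0,0,0],0.0]
  ]
}}

```text
time: 12.85
eef_pos: [0.5405, 0.2007, 0.1147]
tcp_rot: [0.726, 0.688, -0.002, -0.002]
contact_force: [-7.5, 0.2, 3.7]
opening: 0.109
finger_force: 59.7
```

```bash
python3 st.py
```

```text
12.85 [0.5405 0.2007 0.1147] [ 0.9985 -0.0539 -0.0063] [-6.3e-03 -3.0e-04 -1.0e+00] [-7.48  0.19  3.69] [-0.094  1.287 -0.097] 59.69523847103119
```

Request:
{"op": "drive_tool", "data": {
  "moves": [
    [[0,0,0],[0,0.001,0],0.0],
    [[0,0,0],[0,0,0],0.0],
    [[0,0,0],[0,0,0],0.0],
    [[0,0,0],[0,0,0],0.0],
    [[0,0,0],[0,0,0],0.0]
  ]
}}

```text
time: 13.48
eef_pos: [0.5409, 0.2006, 0.1147]
tcp_rot: [0.726, 0.688, -0.003, -0.003]
contact_force: [-8.6, 0.1, 4.5]
opening: 0.111
finger_force: 59.9
```

```bash
python3 - <<'E'
exec(open('st.py').read())
c=shot('scene','s2');w=shot('wrist','w5')
O=[.534,.202,.08]; u,v=proj(c,O).astype(int);print(u,v)
a=cv2.resize(c['image'][v-55:v+55,max(u-70,0):u+70,::-1],(560,440),interpolation=cv2.INTER_CUBIC)
cv2.imwrite('pics/s2b.png',a)
E
```

```text
13.475 [0.5409 0.2006 0.1147] [ 0.9985 -0.0538 -0.0078] [-7.8e-03 -3.0e-04 -1.0e+00] [-8.59  0.11  4.53] [-0.142  1.611 -0.06 ] 59.907315373420715
211 178
```

View pics/s2b.png

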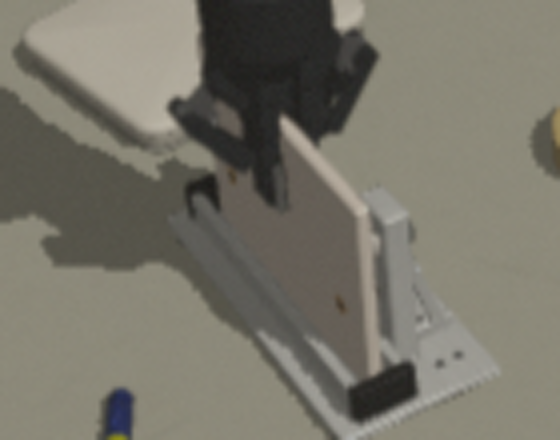

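The panel stands squarely in the slot between the caps and against the buffers, which are about 3–3.5 mm in. I'll nudge it slightly and then hold.

Request:
{"op": "drive_tool", "data": {
  "moves": [
    [[0,0,0],[0,0.0007,0],0.0],
    [[0,0,0],[0,0,0],0.0],
    [[0,0,0],[0,0,0],0.0],
    [[0,0,0],[0,0,0],0.0],
    [[0,0,0],[0,0,0],0.0]
  ]
}}

```text
time: 14.2
eef_pos: [0.5412, 0.2006, 0.1148]
tcp_rot: [0.726, 0.688, -0.003, -0.003]
contact_force: [-9.8, 0.0, 7.0]
opening: 0.113
finger_force: 60.0
```

Request:
{"op": "drive_tool", "data": {
  "moves": [
    [[0,0,0],[0,0,0],0.0],
    [[0,0,0],[0,0,0],0.0],
    [[0,0,0],[0,0,0],0.0],
    [[0,0,0],[0,0,0],0.0],
    [[0,0,0],[0,0,0],0.0]
  ]
}}

```text
time: 14.82
eef_pos: [0.5412, 0.2006, 0.1147]
tcp_rot: [0.726, 0.688, -0.003, -0.003]
contact_force: [-10.5, 0.0, 6.7]
opening: 0.108
finger_force: 60.0
```

Request:
{"op": "drive_tool", "data": {
  "moves": [
    [[0,0,0],[0,0,0],0.0],
    [[0,0,0],[0,0,0],0.0],
    [[0,0,0],[0,0,0],0.0],
    [[0,0,0],[0,0,0],0.0],
    [[0,0,0],[0,0,0],0.0]
  ]
}}

```text
time: 15.45
eef_pos: [0.5412, 0.2006, 0.1148]
tcp_rot: [0.726, 0.688, -0.003, -0.003]
contact_force: [-11.2, 0.3, 6.2]
opening: 0.107
finger_force: 60.0
```

Request:
{"op": "drive_tool", "data": {
  "moves": [
    [[0,0,0],[0,0,0],0.0],
    [[0,0,0],[0,0,0],0.0],
    [[0,0,0],[0,0,0],0.0],
    [[0,0,0],[0,0,0],0.0],
    [[0,0,0],[0,0,0],0.0]
  ]
}}

```text
time: 16.08
eef_pos: [0.5412, 0.2006, 0.1148]
tcp_rot: [0.726, 0.688, -0.003, -0.003]
contact_force: [-10.1, -0.4, 5.8]
opening: 0.111
finger_force: 60.0
```

Request:
{"op": "drive_tool", "data": {
  "moves": [
    [[0,0,0],[0,0,0],0.0],
    [[0,0,0],[0,0,0],0.0],
    [[0,0,0],[0,0,0],0.0],
    [[0,0,0],[0,0,0],0.0],
    [[0,0,0],[0,0,0],0.0]
  ]
}}

```text
time: 16.7
eef_pos: [0.5412, 0.2006, 0.1148]
tcp_rot: [0.726, 0.688, -0.003, -0.003]
contact_force: [-10.6, 0.2, 7.0]
opening: 0.112
finger_force: 60.0
```

```bash
python3 st.py
```

```text
16.7 [0.5412 0.2006 0.1148] [ 0.9985 -0.0538 -0.0091] [-9.1e-03 -4.0e-04 -1.0e+00] [-10.55   0.2    7.04] [-0.095  1.87  -0.069] 60.01372575759888
```

```bash
python3 -c "
from plant import ctrl; print(ctrl.sign_off())"
```

```text
the job is handed in; nothing more can be done
None
```

I handed the job in with the wide panel upright and square in the stand's slot, still held with a steady push of about 10.5 N for over 2.5 s. I estimate both buffers were about 3–4 mm in, worked out from position and force because their travel can't be read directly; no verdict came back.

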